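Gauge a strap sleeve and carry it off level

ROBOT

A 6-joint arm with a two-finger parallel gripper is mounted at the origin on the work surface. World frame = base frame: x ahead of the robot, y to its left, z up, the work surface at z = 0. Lengths are in m, angles in rad, forces in N, time in s.
With the tool pointing down it reaches from about 0.3 to 0.775 m from the base axis. Payload 14.6 kg.
Tool frame: the origin (TCP) lies on the centre line of the jaws, within the pads' length; the fingertips stand 19 mm ahead of it and the grasp point (between the pads) is the TCP; y points along the fingers, x is the direction in which the jaws open and shut, and the axes are right-handed (so a half turn about y gives the same grasp; the last joint's range is limited). The gripper opens to 94 mm and grips with 3 to 60 N. Pads are 16 mm wide; open, the fingers measure 119 mm over their backs; the gripper's body (75 mm by 177 mm) begins 78 mm behind the grasp point.
Start: joints at [1.275, 0.3, 1.521, -0, 1.321, -0.067], TCP at [0.125, 0.536, 0.224] pointing down, gripper open.
Joint ranges: [-3.03, 3.03], [-0.79, 2.21], [0.23, 2.52], [-1.04, 4.18], [0, 3.07], [-2.55, 2.55]. Speed limits (rad/s): [2.22, 2.22, 2.57, 3.14, 3.14, 3.14].

INTERFACE

Orientations are given as [roll, pitch, yaw] about the fixed x, y, z axes, in that order (R = Rz(yaw) Ry(pitch) Rx(roll)).
In Python, from station import ctrl, optics gives the robot as it stands.
- The arm moves only by the tool jog_arm, never from a script. Its argument "targets" is a list of rows, each a list of 3 entries, a list of its own where there are three numbers: the finger opening in cm, from 0 to 9.4, then the shift along the tool's x, y, z in cm, then the turn about the tool's y in rad. A call has 1 to 10 rows; each row is the pose to reach, as a shift and turn from the pose commanded when the call began, along the tool's axes at that moment; what a row does not reach only later rows make up. A row lasts 1/10 s, in which the tool goes at most 50 mm and 8.59 degrees, less where a joint would pass 70% of its speed; a pose out of reach is approached as far as the arm can. A call with a gripper value outside its range is refused whole. The fingers move at their own pace and stop on an object; "grip_force" is the grip in N (left out, the last holds). Time passes only in rows, so rows that repeat a pose let the fingers close. It gives the time, the measured TCP pose, the force and the opening at its end, in the units of the state.
- ctrl.get_obs(): the state, without advancing time (a new reading comes with each control period).
- optics.camera(name): name is "scene" or "side" or "wrist"; returns a dict with "img" (400x640x3 uint8, red, green, blue), "range_z" (400x640 float32, m along the optical axis (not along the pixel's ray), 0 where there is no reading), "camera_matrix" (3x3 intrinsics, pixels), "world_to_cam" (4x4, takes a point from world to camera coordinates); the wrist camera has in their place "mount" (4x4, takes a point from camera to tool coordinates, whose origin is the TCP and whose axes are the tool frame's). Camera axes: x right, y up, looking along -z (the intrinsics and any distortion apply to the point x, -y, -z); pixel columns grow to the right and rows downward; lengths in m; the calibration is good to about 2 mm. The wrist camera is an equidistant fisheye: a pixel r from the principal point sees the ray r / f radians off the axis. A picture is of the moment at which its call begins: read the wrist's pose just before it.
- ctrl.hand_in(): hands the job in, once; it reports no verdict.
The state is a dict: "time_s": time; "qpos": joint angles; "joint_vel": joint speeds; "tau": joint torques, N m; "ee_pos": TCP position; "eef_rot": TCP orientation; "force": force on the tool from outside, world axes, zero at the start; "moment": the same for the moment, N m; "grip_width": finger opening in m.
Only numpy, scipy, OpenCV 4.12 (cv2) and the standard library are available. Lean on these libraries where they do the work, as an engineer would, in place of code of your own. Each camera call takes 0.05 s, during which the arm holds its last target. There are 200 camera calls.

TASK

One of the three aluminium sleeves fits the gauge pin: slide it down the pin until it is fully home on the foot, then take it off and stand it upright in the carrying tray, on either side of the handle, and let go of it. Then lift the tray about 12 cm off the bench and finish while holding it there, steady and level, with the sleeve still standing in it. The other two sleeves stay out of the tray and finish on the bench, and the tools, marker, spool and jar stay where they are.

Things in the scene. Friction and masses are not known exactly. Their poses are not given: they have to be found in the camera images.
- sleeve_wide: aluminium sleeve (short tube) standing upright, 39 mm outside diameter, 40 mm tall, bore 26 mm (wall 6.5 mm); origin at the centre of its lower end, z along its axis. The only one that goes over the gauge pin, about 1.5 mm free all round. About 70 g.
- sleeve_mid: aluminium sleeve (short tube) standing upright, 39 mm outside diameter, 40 mm tall, bore 16 mm (wall 11.5 mm); origin at the centre of its lower end, z along its axis. Too tight for the pin: it stops on the tip.
- sleeve_narrow: aluminium sleeve (short tube) standing upright, 39 mm outside diameter, 40 mm tall, bore 11 mm (wall 14 mm); origin at the centre of its lower end, z along its axis. Too tight for the pin: it stops on the tip. The three sleeves look alike outside and their places are swapped at random.
- gauge: gauge fixed to the bench: a dark steel foot 60 x 60 x 12 mm with an upright steel pin, 23 mm in diameter, at its centre. The pin rises 48 mm above the foot; its last 8 mm taper to 15 mm. Origin at the centre of the underside, on the bench; z up along the pin. A sleeve fully home rests on the foot, its lower end 12 mm above the bench.
- pin_tip (a point): the centre of the pin's tip, 60 mm above the bench top, which is at z = 0 (the green mat on it is under 1 mm thick)
- tray: loose plywood tray, 150 mm along its x, 200 mm along y, about 0.35 kg; floor 4 mm thick, rim 22 mm high, 4 mm thick. A handle bar runs along x over the middle (y = 0) between posts at x = +-67 mm: 14 mm wide in y, flat-sided, 80 to 100 mm above the underside. On each side of it is an open bay; its middle is x = 0, y = +-65 mm. Origin at the centre of the underside, z up.
- tray_grip (a point): the middle of the tray's handle bar, 90 mm above the tray's underside
- scissors: bystander: steel scissors lying flat, 165 x 70 x 9 mm; origin under the pivot, blades along +x (to 88 mm), finger rings along -x (to 79 mm)
- pliers: bystander: pliers lying flat, about 155 x 46 x 12 mm; origin on the table under the middle, jaws along +x (to 65 mm), handles along -x (to 91 mm)
- marker: bystander: marker pen lying down, 120 mm long along its x, 14 mm thick; origin under its middle
- spool: bystander: cardboard thread spool standing upright, 36 mm across, 50 mm tall; origin at the centre of its foot
- jar: bystander: closed amber jar, 64 mm across, 85 mm tall; origin at the centre of its foot

How it is judged:
On the way, in this order (a step that is already met when the one before it is completed fails the run):
1. the sleeve that fits is fully home on the gauge pin (horizontal distance between sleeve_wide and gauge below 0.004 m and z of sleeve_wide in the frame of gauge between 0.008 and 0.016 m and angle between sleeve_wide's own z axis and vertical below 0.1 rad), for 0.2 s.
2. the sleeve stands in the tray, let go, with the tray still on the bench (x of sleeve_wide in the frame of tray between -0.06 and 0.06 m and y of sleeve_wide in the frame of tray between -0.085 and 0.085 m and z of sleeve_wide in the frame of tray between 0 and 0.01 m and angle between the z axis of sleeve_wide and the z axis of tray, either way round below 0.1 rad and contact force between the fingers and sleeve_wide below 0.05 N and linear speed of sleeve_wide below 0.02 m/s and height (world z) of tray below 0.01 m), for 0.2 s.
At the end, for the whole second after the job is handed in: Gripper holding the tray 90 to 160 mm above the bench, within 0.10 rad of level, still (20 mm/s, 0.15 rad/s), carried by nothing else; the wide sleeve stands on its floor within 0.10 rad of upright, untouched by the fingers; the other sleeves are on the bench (origins below 30 mm) (height (world z) of tray between 0.09 and 0.16 m and angle between tray's own z axis and vertical below 0.1 rad and linear speed of tray below 0.02 m/s and angular speed of tray below 0.15 rad/s and contact force between the fingers and tray above 1 N and contact force between tray and gauge below 0.05 N and contact force between tray and jar below 0.05 N and contact force between the fingers and sleeve_wide below 0.05 N and x of sleeve_wide in the frame of tray between -0.06 and 0.06 m and y of sleeve_wide in the frame of tray between -0.085 and 0.085 m and z of sleeve_wide in the frame of tray between 0 and 0.01 m and angle between the z axis of sleeve_wide and the z axis of tray, either way round below 0.1 rad and height (world z) of each of sleeve_mid, sleeve_narrow below 0.03 m); the arm keeps its last pose, push and grip.
It fails at once if a bystander (tools, marker, spool, jar) was moved more than 30 mm (distance of any of scissors, pliers, marker, spool, jar from where it was at the start of the episode above 0.03 m).
It also fails if it takes over 64 s, if anything falls off the work surface, if the arm or the gripper's body presses on something with over 40 N, if the wrist force passes 120 N, or if a joint passes its speed limit or range.

## Working session

There is one attempt and no reset: what is moved stays moved. The work goes in short steps, Python scripts to look and compute and a tool call to move; the robot and the scene stay as the last step left them, time stands still between calls to the robot, and variables do not carry over. Pictures are saved under pics/ and viewed, about 8 in all and at most 12, crops included, and the job is handed in when it is done.

Besides the shell and the picture viewer there is one more tool, called after "Request:" as a command line: name --argument value ..., lists and objects as JSON in quotes. jog_arm: Moves the arm, as the interface text tells. Its arguments: {"type":"object","properties":{"targets":{"type":"array","items":{"type":"array"}},"grip_force":{"type":"number"}},"required":["targets"]}

```bash
mkdir -p pics; ls; cat > h.py <<'E'
import numpy as np, cv2
from station import ctrl, optics
from scipy.spatial.transform import Rotation as R
def tool():
    o=ctrl.get_obs(); T=np.eye(4); T[:3,:3]=R.from_euler('xyz',o['eef_rot']).as_matrix(); T[:3,3]=o['ee_pos']; return T
def shot(n,save=None):
    T=tool(); c=optics.camera(n)
    c['c2w']=T@c['mount'] if n=='wrist' else np.linalg.inv(c['world_to_cam']); c['fish']=n=='wrist'
    if save: cv2.imwrite('pics/'+save,c['img'][:,:,::-1])
    return c
def rays(c,uv):
    K=c['camera_matrix']; uv=np.asarray(uv,float).reshape(-1,2)
    x=(uv[:,0]-K[0,2])/K[0,0]; y=(uv[:,1]-K[1,2])/K[1,1]
    if c['fish']:
        r=np.hypot(x,y)+1e-12; d=np.c_[np.sin(r)*x/r,-np.sin(r)*y/r,-np.cos(r)]
    else: d=np.c_[x,-y,-np.ones_like(x)]
    return d
def onplane(c,uv,z):
    d=rays(c,uv)@c['c2w'][:3,:3].T; o=c['c2w'][:3,3]
    return o+d*((z-o[2])/d[:,2])[:,None]
def cloud(c):
    v,u=np.mgrid[0:400,0:640]; d=rays(c,np.c_[u.ravel(),v.ravel()]); z=c['range_z'].ravel()
    p=d*(z/-d[:,2])[:,None]; p=p@c['c2w'][:3,:3].T+c['c2w'][:3,3]; p[z==0]=np.nan
    return p.reshape(400,640,3)
E
python3 - <<'E'
from h import *
o=ctrl.get_obs(); print(o)
a=shot('scene','s0.png');b=shot('side','d0.png');w=shot('wrist','w0.png')
for c in(a,b,w): print(c['camera_matrix'].round(1).tolist(),c['c2w'].round(3).tolist(),[k for k in c])
cv2.imwrite('pics/sd.png',cv2.resize(np.vstack([a['img'],b['img']])[:,:,::-1],(480,600)))
E
```

```text
pics
{'time_s': 0.0, 'qpos': array([ 1.27536667e+00,  3.00464094e-01,  1.52159185e+00, -2.85097166e-05,
        1.32067500e+00, -6.66352991e-02]), 'joint_vel': array([-0.00109291, -0.00053621,  0.0011444 ,  0.00036149,  0.00053811,
       -0.00032955]), 'tau': array([ 1.93294109e-03, -5.31817031e+01, -3.52729869e+01,  7.09522306e-02,
        2.45203811e-02, -1.67650287e-04]), 'ee_pos': array([0.12470051, 0.53543081, 0.2238856 ]), 'eef_rot': array([-1.57074809e+00,  1.13760363e-03,  1.34200907e+00]), 'force': array([ 0.49959298, -0.40876852,  0.49840648]), 'moment': array([-0.01286392, -0.03485437, -0.04287585]), 'grip_width': 0.09374067394075421}
[[393.3, 0.0, 309.9], [0.0, 393.3, 201.0], [0.0, 0.0, 1.0]] [[-0.603, -0.667, 0.437, 0.954], [0.798, -0.504, 0.332, 0.193], [-0.001, 0.549, 0.836, 0.755], [0.0, 0.0, 0.0, 1.0]] ['img', 'range_z', 'camera_matrix', 'world_to_cam', 'c2w', 'fish']
[[443.9, 0.0, 322.9], [0.0, 443.9, 203.3], [0.0, 0.0, 1.0]] [[-0.849, 0.341, -0.404, 0.216], [-0.528, -0.579, 0.621, 0.511], [-0.022, 0.741, 0.672, 0.701], [0.0, 0.0, 0.0, 1.0]] ['img', 'range_z', 'camera_matrix', 'world_to_cam', 'c2w', 'fish']
[[309.7, 0.0, 317.5], [0.0, 309.7, 199.7], [0.0, 0.0, 1.0]] [[0.227, -0.946, -0.23, 0.059], [0.974, 0.221, 0.054, 0.552], [-0.0, -0.236, 0.972, 0.384], [0.0, 0.0, 0.0, 1.0]] ['img', 'range_z', 'camera_matrix', 'mount', 'c2w', 'fish']
```

View pics/s0.png

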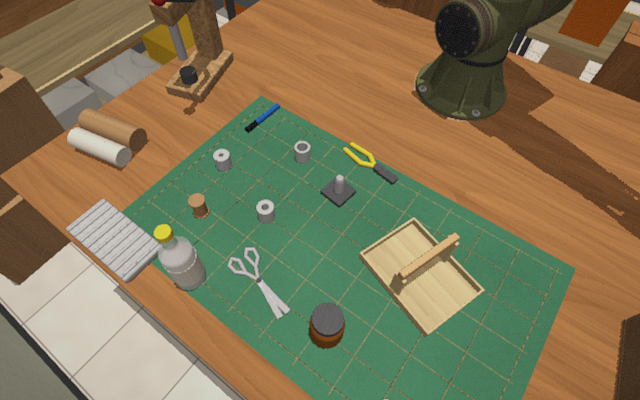

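View pics/d0.png

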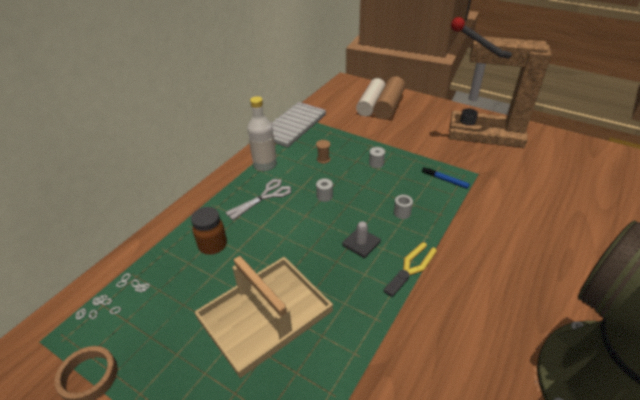

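Scene view: the sleeves are at (222,160), (303,152) and (265,211), with the largest bore at (303,152), which is (403,203) in the side view. The gauge is at (338,190) and the tray at (420,275), its handle running from (398,283) to (458,240). I'll measure these with depth from both views.

```bash
cat > m.py <<'E'
from h import *
a=shot('scene');b=shot('side')
def near(c,u,v,r,z0,z1):
    P=cloud(c)[v-r:v+r,u-r:u+r].reshape(-1,3); P=P[(P[:,2]>z0)&(P[:,2]<z1)]; 
    return P
for n,su,sv,du,dv in[('A',222,160,377,158),('B',303,152,403,203),('C',265,211,324,190)]:
    for nm,c,u,v in(('scene',a,su,sv),('side',b,du,dv)):
        P=near(c,u,v,16,.034,.046); m,rad=cv2.minEnclosingCircle(P[:,:2].astype('f4'))
        # bore: dark area of top-plane disc; sample depth seen inside bore
        print(n,nm,len(P),'med',np.median(P,0).round(4),'circ',np.round(m,4),round(rad,4),'inner r 5pct',np.percentile(np.hypot(*(P[:,:2]-m).T),5).round(4))
for nm,c,u,v in(('scene',a,338,185),('side',b,362,235)):
    P=near(c,u,v,26,.056,.064); print('tip',nm,len(P),P.mean(0).round(4))
    P=near(c,u,v,30,.008,.016); m=cv2.minAreaRect(P[:,:2].astype('f4')); print('foot',m)
for nm,c,u,v in(('scene',a,425,262),('side',b,265,295)):
    P=near(c,u,v,60,.094,.105);m=cv2.minAreaRect(P[:,:2].astype('f4')); print('bar',len(P),np.median(P[:,2]),m,cv2.fitLine(P[:,:2].astype('f4'),2,0,.01,.01).ravel())
    P=near(c,u,v,80,.018,.03); print('rim',len(P),cv2.minAreaRect(P[:,:2].astype('f4')))
for nm,c,u,v in (('jar',a,328,315),('spool',a,198,200),('jar',b,208,220),('spool',b,323,147)):
    P=near(c,u,v,22,.03,.2); print(nm,P[:,2].max(),P[P[:,2]>P[:,2].max()-.01].mean(0).round(3))
for (u,v) in ((345,150),(397,182),(370,165)): print('pliers',onplane(a,[[u,v]],.006).round(3))
E
python3 m.py
```

```text
A scene 173 med [ 0.6049 -0.3366  0.0396] circ [ 0.6046 -0.3383] 0.0205 inner r 5pct 0.0064
A side 128 med [ 0.5987 -0.3336  0.0395] circ [ 0.6004 -0.335 ] 0.0205 inner r 5pct 0.0071
B scene 117 med [ 0.4703 -0.1997  0.0392] circ [ 0.4698 -0.2002] 0.0198 inner r 5pct 0.0128
B side 136 med [ 0.464  -0.1959  0.0393] circ [ 0.4642 -0.2009] 0.0215 inner r 5pct 0.0116
C scene 201 med [ 0.6523 -0.1588  0.0397] circ [ 0.6517 -0.1603] 0.0194 inner r 5pct 0.0087
C side 150 med [ 0.6468 -0.1556  0.0396] circ [ 0.6485 -0.1598] 0.0205 inner r 5pct 0.0076
tip scene 43 [ 0.5047 -0.0681  0.059 ]
foot ((0.472091406583786, -0.08272947371006012), (0.14599190652370453, 0.14530548453330994), 40.45394515991211)
tip side 50 [ 0.4992 -0.0663  0.0594]
foot ((0.49959856271743774, -0.06807135045528412), (0.062262870371341705, 0.060432471334934235), 82.84015655517578)
bar 568 0.09973240687475615 ((0.5719118118286133, 0.17718344926834106), (0.014501314610242844, 0.1426713615655899), 71.40338134765625) [ 0.94864863 -0.31633177  0.5749536   0.1767954 ]
rim 856 ((0.5712666511535645, 0.17695510387420654), (0.2005954533815384, 0.15252380073070526), 71.5794906616211)
bar 620 0.09974641844538334 ((0.5676953196525574, 0.17860519886016846), (0.014564224518835545, 0.14295533299446106), 71.64287567138672) [ 0.9491581  -0.3147999   0.5636951   0.18072213]
rim 1228 ((0.6379228830337524, 0.15477381646633148), (0.20111574232578278, 0.2995668947696686), 71.70301818847656)
jar 0.08910049479728566 [0.777 0.095 0.085]
spool 0.0536742988987956 [ 0.732 -0.283  0.05 ]
jar 0.08801780072393017 [0.77  0.097 0.085]
spool 0.053364871495943045 [ 0.727 -0.282  0.05 ]
pliers [[ 0.388 -0.127  0.006]]
pliers [[0.396 0.027 0.006]]
pliers [[ 0.391 -0.051  0.006]]
```

View pics/w0.png

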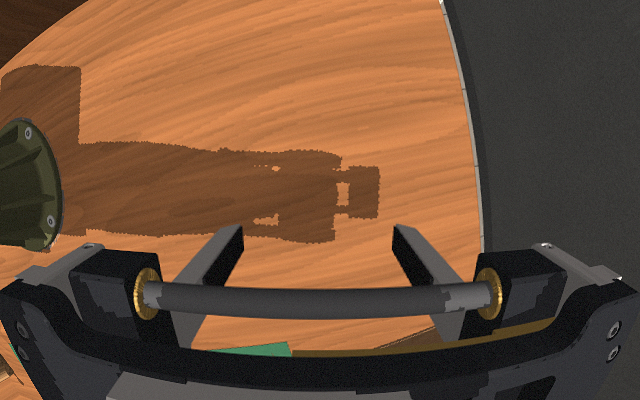

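Side by side, the scene and side positions agree to about 5 mm in x. B has inner radius of about 12.5 mm, so it is the wide sleeve. The wrist view shows the fingers at (235,240) and (400,235), with a crossbar over rows 285-310. I'll compute the approach to B.

```bash
cat >> h.py <<'E'
def go(x,y,z,yaw=None):
    T=tool(); s=T[:3,:3].T@(np.array([x,y,z])-T[:3,3])*100
    y0=ctrl.get_obs()['eef_rot'][2]; t=0 if yaw is None else y0-yaw
    print('shift',s.round(2),'turn',round(t,3))
def pix(c,p):
    q=np.linalg.inv(c['c2w'])@np.r_[p,1]; x,y,z=q[0],-q[1],-q[2]; K=c['camera_matrix']
    r=np.hypot(x,y); k=np.arctan2(r,z)/(r+1e-12) if c['fish'] else 1/z
    return np.array([K[0,0]*x*k+K[0,2],K[1,1]*y*k+K[1,2]])
E
python3 - <<'E'
from h import *
go(.42,.22,.22,-.32); go(.467,-.2005,.16,-.32)
c=shot('wrist'); T=tool()
for d in (0,.05,.1,.13): print(d,pix(c,T[:3,3]-[0,0,d]).round(0))
print(c['mount'].round(3).tolist())
E
```

```text
shift [-24.04   0.43 -35.92] turn 1.662
shift [-63.92   6.45 -50.03] turn 1.662
0 [316. 249.]
0.05 [316. 222.]
0.1 [316. 204.]
0.13 [317. 196.]
[[1.0, 0.0, -0.001, 0.001], [-0.001, 0.237, -0.972, -0.16], [-0.0, 0.972, 0.237, 0.067], [0.0, 0.0, 0.0, 1.0]]
```

Request:
jog_arm --targets '[[6,[-24,0.4,-36],1.662],[6,[-24,0.4,-36],1.662],[6,[-24,0.4,-36],1.662],[6,[-24,0.4,-36],1.662],[6,[-24,0.4,-36],1.662],[6,[-24,0.4,-36],1.662],[6,[-24,0.4,-36],1.662],[6,[-24,0.4,-36],1.662],[6,[-24,0.4,-36],1.662],[6,[-24,0.4,-36],1.662]]'

```text
time_s: 1.3
ee_pos: [0.4229, 0.2176, 0.2203]
eef_rot: [-1.571, -0.0, -0.168]
force: [-0.3, -0.8, 0.2]
grip_width: 0.0603
```

```bash
python3 -c "
from h import *
print(tool().round(4).tolist());go(.467,-.2005,.16,-.32)"
```

```text
[[0.9859, 0.0001, 0.1674, 0.4229], [-0.1674, -0.0004, 0.9859, 0.2176], [0.0002, -1.0, -0.0004, 0.2203], [0.0, 0.0, 0.0, 1.0]]
shift [ 11.34   6.05 -40.48] turn 0.152
```

Request:
jog_arm --targets '[[6,[11.3,6.0,-40.5],0.152],[6,[11.3,6.0,-40.5],0.152],[6,[11.3,6.0,-40.5],0.152],[6,[11.3,6.0,-40.5],0.152],[6,[11.3,6.0,-40.5],0.152],[6,[11.3,6.0,-40.5],0.152],[6,[11.3,6.0,-40.5],0.152],[6,[11.3,6.0,-40.5],0.152],[6,[11.3,6.0,-40.5],0.152],[6,[11.3,6.0,-40.5],0.152]]'

```text
time_s: 2.3
ee_pos: [0.4684, -0.2001, 0.1596]
eef_rot: [-1.571, 0.001, -0.313]
force: [-0.1, 1.5, -0.5]
grip_width: 0.0599
```

```bash
python3 - <<'E'
from h import *
c=shot('wrist','w1.png'); T=tool(); P=cloud(c)
print(T.round(4).tolist(), pix(c,[.467,-.2,.04]))
m=(abs(P[...,2]-.04)<.006)&(np.hypot(P[...,0]-.467,P[...,1]+.2)<.04)
q=P[m]; ce,r=cv2.minEnclosingCircle(q[:,:2].astype('f4')); d=np.hypot(*(q[:,:2]-ce).T)
print(len(q),np.median(q[:,2]),ce,r,np.percentile(d,[1,5,95,99]).round(4)); 
rel=T[:3,:3].T@(np.r_[ce,.04]-T[:3,3]); print('tool rel mm',(rel*1000).round(1))
v,u=np.where(m); print(u.min(),u.max(),v.min(),v.max())
E
```

```text
[[0.9516, -0.0008, 0.3072, 0.4685], [-0.3072, 0.0005, 0.9516, -0.1985], [-0.0009, -1.0, 0.0002, 0.1599], [0.0, 0.0, 0.0, 1.0]] [315.2774528  201.30360692]
760 0.03976453145663822 (0.46647605299949646, -0.20036381483078003) 0.019870437681674957 [0.0126 0.013  0.019  0.0195]
tool rel mm [ -1.2 119.9  -2.5]
295 335 181 221
```

View pics/w1.png

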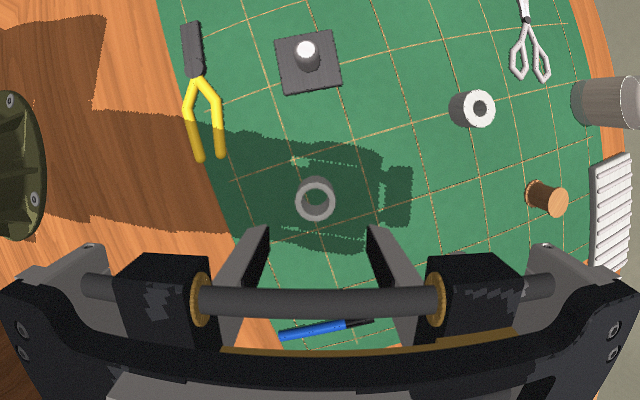

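The wrist view confirms B: bore radius 13 mm, centred at (316,200), 1.2 mm and 2.5 mm off the TCP. The gauge shows at (306,60). Next I descend and grasp.

Request:
jog_arm --targets '[[6,[-0.1,4,-0.2],0],[6,[-0.1,8,-0.2],0],[6,[-0.1,11,-0.2],0],[6,[-0.1,13.2,-0.2],0],[6,[-0.1,13.2,-0.2],0],[3.4,[-0.1,13.2,-0.2],0],[3.4,[-0.1,13.2,-0.2],0],[3.4,[-0.1,13.2,-0.2],0],[3.4,[-0.1,13.2,-0.2],0],[3.4,[-0.1,13.2,-0.2],0]]' --grip_force 25

```text
time_s: 3.35
ee_pos: [0.4679, -0.1992, 0.0298]
eef_rot: [-1.571, -0.002, -0.31]
force: [-1.0, 1.8, 7.4]
grip_width: 0.0391
```

Request:
jog_arm --targets '[[3.4,[0,-4,0],0],[3.4,[0,-8,0],0],[3.4,[0,-12,0],0],[3.4,[0,-12,0],0],[3.4,[0,-12,0],0]]'

```text
time_s: 3.85
ee_pos: [0.4674, -0.1991, 0.1492]
eef_rot: [-1.571, -0.002, -0.31]
force: [-0.1, -0.3, -1.5]
grip_width: 0.039
```

```bash
cat > rel.py <<'E'
from h import *
import sys
o=ctrl.get_obs();print(o['time_s'],o['ee_pos'].round(4),o['eef_rot'].round(3),o['force'].round(1),o['grip_width'])
c=shot('wrist',sys.argv[1]); T=tool(); P=(cloud(c)-T[:3,3])@T[:3,:3]   # tool frame
# sleeve top ring in the grip: tool y ~ -.012
m=(abs(P[...,1]+.012)<.006)&(np.hypot(P[...,0],P[...,2])<.03)
q=P[m][:,[0,2]]
if len(q)>5: print('sleeve',len(q),np.median(P[m][:,1]).round(4),'zmin/max',np.percentile(q[:,1],[0,1,99,100]).round(4),'x',q[:,0].min().round(4),q[:,0].max().round(4),'circ',cv2.minEnclosingCircle(q.astype('f4')))
W=cloud(c)
m=(abs(W[...,2]-.06)<.003)&(np.hypot(W[...,0]-.502,W[...,1]+.067)<.03)
if m.any():
    q=W[m]; ce,r=cv2.minEnclosingCircle(q[:,:2].astype('f4')); print('tip world',len(q),q.mean(0).round(4),np.round(ce,4),r)
    f=(abs(W[...,2]-.012)<.003)&(np.hypot(W[...,0]-.502,W[...,1]+.067)<.05); print('foot',cv2.minAreaRect(W[f][:,:2].astype('f4')))
go(.5,-.067,.15)
E
python3 rel.py w2.png
```

```text
3.85 [ 0.4674 -0.1991  0.1492] [-1.571 -0.002 -0.31 ] [-0.1 -0.3 -1.5] 0.03903607376167104
sleeve 2656 -0.0111 zmin/max [-0.0184 -0.0175  0.0173  0.0181] x -0.0282 0.0281 circ ((-0.00012076931307092309, 0.008042321540415287), 0.028291204944252968)
tip world 344 [ 0.5012 -0.0694  0.0598] [ 0.5015 -0.0689] 0.009457449428737164
foot ((0.5014248490333557, -0.0686957985162735), (0.06060395389795303, 0.06063965708017349), 82.9473876953125)
shift [-0.87 -0.19 13.57] turn 0
```

Request:
jog_arm --targets '[[3.4,[-0.3,0,5],0],[3.4,[-0.5,0,9.5],0],[3.4,[-0.7,1,13.4],0],[3.4,[-0.7,3,13.4],0],[3.4,[-0.7,3,13.4],0],[3.4,[-0.7,3,13.4],0],[3.4,[-0.7,3,13.4],0]]'

```text
time_s: 4.6
ee_pos: [0.5015, -0.07, 0.1188]
eef_rot: [-1.571, -0.0, -0.311]
force: [0.4, -0.1, -0.7]
grip_width: 0.039
```

```bash
sed -i 's/np.hypot(P\[...,0\],P\[...,2\])<.03)/(abs(P[...,0])<.012)\&(abs(P[...,2])<.03))/' rel.py; python3 rel.py w3.png; python3 - <<'E'
from h import *
a=shot('scene');b=shot('side'); T=tool()
o=[]
for c in(a,b):
    u,v=pix(c,T[:3,3]-[0,0,.04]).astype(int); o.append(cv2.resize(c['img'][v-40:v+50,u-50:u+50,::-1],(400,360),interpolation=cv2.INTER_CUBIC))
    P=cloud(c)
    m=(abs(P[...,2]-.012)<.003)&(np.hypot(P[...,0]-.5,P[...,1]+.068)<.05); print('foot',cv2.minAreaRect(P[m][:,:2].astype('f4')))
    Q=(P-T[:3,3])@T[:3,:3]; 
    m=(Q[...,1]>.018)&(Q[...,1]<.028)&(np.hypot(Q[...,0],Q[...,2])<.03); print('sleeve low',m.sum(),Q[m].mean(0).round(4),Q[m].min(0).round(4),Q[m].max(0).round(4))
cv2.imwrite('pics/c3.png',np.hstack(o))
E
```

```text
4.6 [ 0.5015 -0.07    0.1188] [-1.571 -0.    -0.311] [ 0.4 -0.1 -0.7] 0.038977049104645334
sleeve 1213 -0.0097 zmin/max [-0.0184 -0.0177  0.0174  0.0181] x -0.012 0.012 circ ((0.000986553030088544, -0.0010961833177134395), 0.01952751725912094)
tip world 28 [ 0.5028 -0.0608  0.0579] [ 0.5026 -0.0619] 0.005736724007874727
foot ((0.5012439489364624, -0.0673745796084404), (0.058842286467552185, 0.06064765527844429), 81.4221420288086)
shift [-0.24 -3.1   0.24] turn 0
foot ((0.5037227272987366, -0.06860361248254776), (0.0606829933822155, 0.06108423322439194), 83.46336364746094)
sleeve low 40 [0.0074 0.0225 0.0116] [-0.009   0.0181 -0.0134] [0.0202 0.0273 0.0186]
foot ((0.4990648627281189, -0.06796236336231232), (0.06150340661406517, 0.06090683490037918), 84.4117660522461)
sleeve low 50 [-0.0075  0.0227  0.0127] [-0.0218  0.018  -0.0011] [0.0206 0.0277 0.0182]
```

View pics/c3.png

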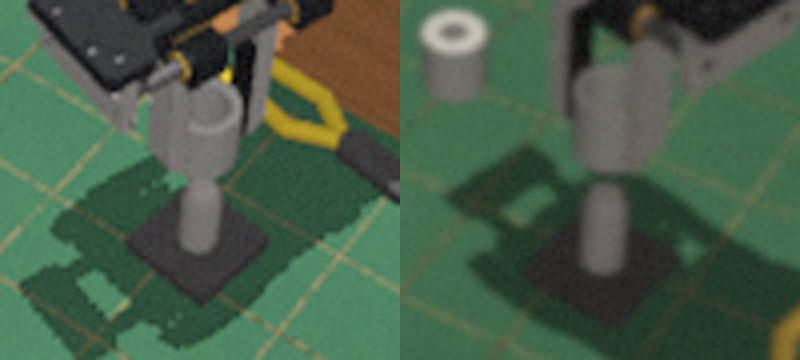

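Both crops show the sleeve upright just above the pin: (210,140) over (203,190) in the scene, (605,130) over (605,190) in the side. It needs a shift of about 2.5 mm along tool z. I'll enter slowly.

Request:
jog_arm --targets '[[3.4,[0,0,0.25],0],[3.4,[0,2,0.25],0],[3.4,[0,2.8,0.25],0],[3.4,[0,3.2,0.25],0],[3.4,[0,3.6,0.25],0],[3.4,[0,4,0.25],0],[3.4,[0,4,0.25],0]]'

```text
time_s: 5.45
ee_pos: [0.5021, -0.0669, 0.0783]
eef_rot: [-1.571, 0.0, -0.31]
force: [0.2, 1.0, -0.8]
grip_width: 0.0389
```

Request:
jog_arm --targets '[[3.4,[0,0.8,0],0],[3.4,[0,1.6,0],0],[3.4,[0,2.4,0],0],[3.4,[0,3.0,0],0],[3.4,[0,3.5,0],0],[3.4,[0,3.5,0],0]]'

```text
time_s: 6.05
ee_pos: [0.5019, -0.0669, 0.0427]
eef_rot: [-1.571, 0.001, -0.31]
force: [0.2, 0.5, -0.8]
grip_width: 0.0389
```

Request:
jog_arm --targets '[[3.4,[0,0.1,0],0],[3.4,[0,0.15,0],0],[3.4,[0,0.15,0],0],[3.4,[0,0.15,0],0],[3.4,[0,0.15,0],0]]'

```text
time_s: 6.55
ee_pos: [0.5023, -0.0669, 0.0421]
eef_rot: [-1.571, -0.0, -0.31]
force: [0.2, 0.6, -1.0]
grip_width: 0.0389
```

Request:
jog_arm --targets '[[5,[0,0,0],0],[5,[0,0,0],0],[5,[0,0,0],0],[5,[0,0,0],0],[5,[0,0,0],0],[5,[0,0,0],0]]'

```text
time_s: 7.15
ee_pos: [0.5022, -0.0669, 0.042]
eef_rot: [-1.571, -0.0, -0.31]
force: [0.5, 0.0, -0.3]
grip_width: 0.0502
```

```bash
python3 - <<'E'
from h import *
print(ctrl.get_obs()['force'].round(1),tool()[:3,3],ctrl.get_obs()['grip_width'])
T=tool()
c=shot('wrist'); P=cloud(c); d=np.hypot(P[...,0]-T[0,3],P[...,1]-T[1,3])
for z0,z1 in((.040,.048),(.048,.056),(.056,.064)):
    m=(d<.024)&(P[...,2]>z0)&(P[...,2]<z1); print(z0,m.sum(),np.median(P[m],0).round(4) if m.any() else '')
m=(d<.024)&(P[...,2]>.048)&(P[...,2]<.056); print(cv2.minEnclosingCircle(P[m][:,:2].astype('f4')))
E
```

```text
[ 0.5  0.  -0.3] [ 0.50221979 -0.06693079  0.04197726] 0.05020147771348051
0.04 435 [ 0.5092 -0.0558  0.0446]
0.048 2502 [ 0.5044 -0.0632  0.0519]
0.056 899 [ 0.5018 -0.0669  0.0597]
((0.5024168491363525, -0.06859733909368515), 0.019748641178011894)
```

Fully home: the ring top is at 51.9 mm against 52 expected. Regrip, lift off, and carry to above the near bay.

Request:
jog_arm --targets '[[3.4,[0,0,0],0],[3.4,[0,0,0],0],[3.4,[0,0,0],0],[3.4,[0,0,0],0],[3.4,[0,-2,0],0],[3.4,[0,-4,0],0],[3.4,[0,-7,0],0],[3.4,[0,-10,0],0],[3.4,[0,-10,0],0],[3.4,[0,-10,0],0]]'

```text
time_s: 8.2
ee_pos: [0.5022, -0.0669, 0.1418]
eef_rot: [-1.571, -0.001, -0.31]
force: [0.2, -0.3, -1.4]
grip_width: 0.0391
```

Request:
jog_arm --targets '[[3.4,[-0.3,0,4],0],[3.4,[-0.6,0,8],0],[3.4,[-0.9,0,12],0],[3.4,[-1.1,0,16],0],[3.4,[-1.1,0,18.7],0],[3.4,[-1.1,0,18.7],0],[3.4,[-1.1,0,18.7],0]]'

```text
time_s: 8.9
ee_pos: [0.5481, 0.1146, 0.1403]
eef_rot: [-1.572, 0.002, -0.309]
force: [-0.2, -0.2, -1.5]
grip_width: 0.039
```

```bash
python3 - <<'E'
from h import *
o=ctrl.get_obs();print(o['time_s'],o['ee_pos'],o['eef_rot'],o['grip_width'])
c=shot('wrist','w4.png'); P=cloud(c).reshape(-1,3)
near=P[np.hypot(P[:,0]-.57,P[:,1]-.178)<.14]
for n,a,b in(('bar',.096,.103),('rim',.018,.026)):
    q=near[(near[:,2]>a)&(near[:,2]<b)]; print(n,len(q),cv2.minAreaRect(q[:,:2].astype('f4')))
E
```

```text
8.9 [0.54810692 0.11458652 0.14033566] [-1.57204633  0.00227182 -0.308995  ] 0.039003924460338055
bar 4444 ((0.569959282875061, 0.17772994935512543), (0.014491509646177292, 0.14184145629405975), 71.5291976928711)
rim 2941 ((0.5700355768203735, 0.17804253101348877), (0.20121648907661438, 0.1512780338525772), 71.5337142944336)
```

View pics/w4.png

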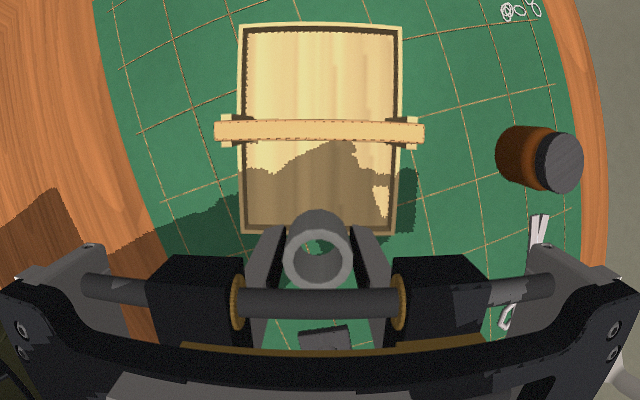

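The view confirms the tray: bar centre (0.570, 0.178), yaw -0.322, with the sleeve held over the near bay at (318,255). Lower it.

Request:
jog_arm --targets '[[3.4,[0,4,0],0],[3.4,[0,8,0],0],[3.4,[0,9.5,0],0],[3.4,[0,10.2,0],0],[3.4,[0,10.5,0],0],[3.4,[0,10.6,0],0],[3.4,[0,10.6,0],0]]'

```text
time_s: 9.65
ee_pos: [0.5494, 0.1145, 0.0372]
eef_rot: [-1.57, -0.002, -0.31]
force: [0.1, 0.4, -1.2]
grip_width: 0.0392
```

Request:
jog_arm --targets '[[3.4,[0,0.1,0],0],[3.4,[0,0.2,0],0],[3.4,[0,0.25,0],0],[3.4,[0,0.25,0],0]]'

```text
time_s: 10.05
ee_pos: [0.5489, 0.1146, 0.0339]
eef_rot: [-1.571, -0.0, -0.31]
force: [-1.9, -0.1, 4.7]
grip_width: 0.0392
```

Contact with the floor (4.7 N). Release, then rise.

Request:
jog_arm --targets '[[5,[0,0,0],0],[6,[0,0,0],0],[6,[0,0,0],0],[6,[0,0,0],0],[6,[0,-2,0],0],[6,[0,-5,0],0],[6,[0,-9,0],0],[6,[0,-13,0],0],[6,[0,-15,0],0],[6,[0,-15,0],0]]'

```text
time_s: 11.05
ee_pos: [0.5498, 0.1147, 0.1865]
eef_rot: [-1.569, -0.005, -0.31]
force: [0.1, 0.3, -0.2]
grip_width: 0.0598
```

```bash
python3 - <<'E'
from h import *
print(ctrl.get_obs()['force'])
c=shot('wrist'); P=cloud(c).reshape(-1,3)
q=P[(abs(P[:,2]-.044)<.004)&(np.hypot(P[:,0]-.549,P[:,1]-.115)<.03)]; ce,r=cv2.minEnclosingCircle(q[:,:2].astype('f4')); print('sleeve',np.median(q[:,2]),ce,r)
y=-.322; d=np.array(ce)-[.570,.178]; print('in tray',d@[np.cos(y),np.sin(y)],d@[-np.sin(y),np.cos(y)])
near=P[np.hypot(P[:,0]-.57,P[:,1]-.178)<.14]
q=near[(near[:,2]>.096)&(near[:,2]<.103)]; print(cv2.minAreaRect(q[:,:2].astype('f4')),np.median(q[:,2]))
go(.570,.178,.185,-.322+np.pi/2)
E
```

```text
[ 0.12135116  0.281093   -0.22600409]
sleeve 0.043774737746961445 (0.5490404367446899, 0.11282330751419067) 0.020029259845614433
in tray 0.000743769298470736 -0.06845985204828993
((0.5703069567680359, 0.17763875424861908), (0.014456295408308506, 0.14246784150600433), 71.53422546386719) 0.10003025953633717
shift [ 0.06 -0.08  6.68] turn -1.559
```

Sleeve stands at tray (0.7, -68.5) mm. Go over the handle and turn.

Request:
jog_arm --targets '[[6,[0,0,6.7],-0.15],[6,[0,0,6.7],-0.3],[6,[0,0,6.7],-0.45],[6,[0,0,6.7],-0.6],[6,[0,0,6.7],-0.75],[6,[0,0,6.7],-0.9],[6,[0,0,6.7],-1.05],[6,[0,0,6.7],-1.2],[6,[0,0,6.7],-1.35],[6,[0,0,6.7],-1.5]]'

```text
time_s: 12.1
ee_pos: [0.5686, 0.1782, 0.1812]
eef_rot: [-1.568, 0.002, 1.196]
force: [-1.8, 0.4, 0.2]
grip_width: 0.0599
```

Request:
jog_arm --targets '[[6,[0,0,0],-0.06],[6,[0,0,0],-0.06],[6,[0,0,0],-0.06],[6,[0,0,0],-0.06]]'

```text
time_s: 12.5
ee_pos: [0.569, 0.1782, 0.1827]
eef_rot: [-1.57, 0.001, 1.248]
force: [-0.2, 0.3, -0.0]
grip_width: 0.0599
```

```bash
python3 - <<'E'
from h import *
o=ctrl.get_obs(); print(o['ee_pos'],o['eef_rot'])
go(.5702,.1778,.090,-.322+np.pi/2)
c=shot('wrist'); P=cloud(c).reshape(-1,3)
near=P[np.hypot(P[:,0]-.57,P[:,1]-.178)<.14]
q=near[(near[:,2]>.096)&(near[:,2]<.103)]; print(cv2.minAreaRect(q[:,:2].astype('f4')),np.median(q[:,2]))
E
```

```text
[0.5690381  0.17823902 0.18273083] [-1.56993983e+00  5.24921572e-04  1.24830585e+00]
shift [ 0.    9.27 -0.13] turn -0.0
((0.5700000524520874, 0.17762461304664612), (0.014289334416389465, 0.1416563242673874), 71.44232940673828) 0.0999621111555691
```

Request:
jog_arm --targets '[[6,[0,3,-0.1],0],[6,[0,6,-0.1],0],[6,[0,8.5,-0.1],0],[6,[0,9.2,-0.1],0],[6,[0,9.2,-0.1],0],[0.5,[0,9.2,-0.1],0],[0.5,[0,9.2,-0.1],0],[0.5,[0,9.2,-0.1],0],[0.5,[0,9.2,-0.1],0],[0.5,[0,9.2,-0.1],0]]' --grip_force 50

```text
time_s: 13.55
ee_pos: [0.5703, 0.178, 0.0918]
eef_rot: [-1.571, -0.0, 1.25]
force: [0.6, 0.4, 0.5]
grip_width: 0.023
```

Request:
jog_arm --targets '[[0.5,[0,0,0],0],[0.5,[0,0,0],0],[0.5,[0,0,0],0],[0.5,[0,-0.4,0],0],[0.5,[0,-0.8,0],0],[0.5,[0,-1.2,0],0],[0.5,[0,-1.6,0],0],[0.5,[0,-2,0],0],[0.5,[0,-2,0],0]]'

```text
time_s: 14.45
ee_pos: [0.5704, 0.1781, 0.1122]
eef_rot: [-1.572, -0.001, 1.25]
force: [0.1, -0.6, -4.8]
grip_width: 0.0132
```

Request:
jog_arm --targets '[[0.5,[0,-0.6,0],0],[0.5,[0,-1.7,0],0],[0.5,[0,-3,0],0],[0.5,[0,-4.4,0],0],[0.5,[0,-5.8,0],0],[0.5,[0,-7.2,0],0],[0.5,[0,-8.4,0],0],[0.5,[0,-9.3,0],0],[0.5,[0,-9.8,0],0],[0.5,[0,-10,0],0]]'

```text
time_s: 15.45
ee_pos: [0.5702, 0.178, 0.2118]
eef_rot: [-1.571, -0.0, 1.25]
force: [-0.2, -1.0, -5.5]
grip_width: 0.0139
```

Request:
jog_arm --targets '[[0.5,[0,0,0],0],[0.5,[0,0,0],0],[0.5,[0,0,0],0],[0.5,[0,0,0],0],[0.5,[0,0,0],0],[0.5,[0,0,0],0]]'

```text
time_s: 16.05
ee_pos: [0.5702, 0.178, 0.2114]
eef_rot: [-1.571, 0.0, 1.25]
force: [0.2, -0.4, -5.3]
grip_width: 0.0136
```

```bash
python3 - <<'E'
from h import *
o=ctrl.get_obs(); print(o['time_s'],o['ee_pos'],o['eef_rot'],o['force'],o['grip_width'])
T=tool(); C=np.array([.5703,.178]); ex=np.array([np.cos(-.322),np.sin(-.322)]); ey=np.array([-ex[1],ex[0]])
im=[]
for n in('scene','side'):
    c=shot(n); im.append(c['img'][:,:,::-1]); P=cloud(c).reshape(-1,3); L=np.c_[(P[:,:2]-C)@ex,(P[:,:2]-C)@ey,P[:,2]]
    q=L[(abs(L[:,0])<.068)&(abs(L[:,1])<.09)&(abs(L[:,2]-.124)<.009)&~((abs(L[:,0])<.03)&(L[:,1]<-.04))]
    k,*_=np.linalg.lstsq(np.c_[q[:,:2],np.ones(len(q))],q[:,2],rcond=None); print(n,'floor',len(q),'slope,h',k.round(4))
    s=L[(np.hypot(L[:,0],L[:,1]+.068)<.03)&(abs(L[:,2]-.164)<.006)]; print('sleeve top',len(s),np.median(s,0).round(4))
cv2.imwrite('pics/fin.png',np.hstack([i[100:350,150:550] for i in im]))
E
```

```text
16.05 [0.57016478 0.17799869 0.21138608] [-1.57074511e+00  3.45609635e-05  1.24999195e+00] [ 0.20518663 -0.39765868 -5.30330677] 0.013603053639084019
scene floor 4831 slope,h [0.0003 0.0012 0.1238]
sleeve top 225 [ 0.0035 -0.0657  0.1629]
side floor 4814 slope,h [0.0026 0.0012 0.124 ]
sleeve top 243 [-0.0033 -0.0653  0.1632]
```

View pics/fin.png

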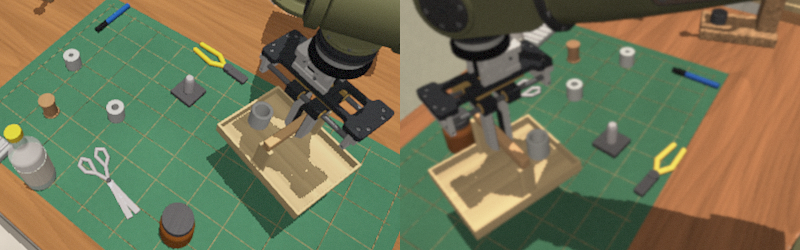

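The tray is level at 0.120 m (floor slope under 0.003) with the sleeve upright in it at (262,113). The other sleeves and the bystanders have not moved. Handing in.

```bash
python3 -c "
from station import ctrl
print(ctrl.hand_in())"
```

```text
the job is handed in; nothing more can be done
None
```

The job is handed in, with the arm holding the tray about 120 mm above the bench and the wide sleeve standing in it. The hand-in returned no verdict, so what follows is from my own checks.

- **Sleeve choice:** I picked out the wide sleeve by its bore, which measured about 13 mm in radius in the wrist camera.
- **Gauge pin:** The sleeve slid down the pin without noticeable force. I let go of it there, and its top measured 51.9 mm against 52 mm expected, so it was fully home.
- **Tray:** I stood it in the near bay, at about (1, -68) mm in the tray's frame, let go and rose clear before taking the handle.
- **Final state:** The floor slope was under 0.003 rad, and the sleeve top was 39 mm above the tray floor, as it should be for a 40 mm sleeve standing upright. The grip was steady at 13.6 mm on the 14 mm bar. The clock was at 16 s of the 64 s allowed.
- **Everything else:** The other two sleeves, the tools, marker, spool and jar look unmoved in the last picture. I did not re-measure their positions.

No check failed. The two fixed cameras disagreed by about 5 mm in x throughout, but their average matched the wrist camera to within about 1 mm. I used the wrist camera and that average for the moves.

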